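# Switch off the flask's stirrer and set the flask aside

### The job

The conical flask has been stirred long enough. Turn the knob of the stirrer it stands on fully anticlockwise to its off stop while the flask is still on the plate, and only then lift the flask off, keep it upright and set it down gently in the middle of the round cork mat, wholly on the mat. Leave the other stirrer running as it is set, with its beaker on it, and do not shift or tip anything else on the bench.

Things in the scene. Friction and masses are not known exactly. Their poses are not given: they have to be found in the camera images.
- stirrer_flask: Magnetic stirrer under the conical flask: white housing 180 (x) x 110 (y) x 60 mm high, fixed. Origin: centre of its underside, +z up. Knob axis (upright) at x -65, y 0 mm on the flat deck (z 60 mm), at the front, its own -x; round white plate, 96 mm across, centred at x +30, y 0, top at z 72 mm. Looks just like the other stirrer; each stands in any of three places, turned up to 15 degrees.
- stirrer_beaker: The other stirrer, same make and measures as stirrer_flask, on which the beaker stands. To be left as it is set.
- knob_flask (a joint): Angle of the knob of stirrer_flask, rad: 0 = off end stop (fully anticlockwise seen from above), growing clockwise to 4.7. Starts between 1.4 and 2.8. It stays where it is left; friction about 0.05 N m; hard stops at both ends. A gripper that turns on past the stop just slips round the knob.
- knob_flask_top (a point): Centre of the top face of the knob of stirrer_flask, 95 mm above the bench. The knob is a round, fluted black cylinder, 36 mm across, z 61 to 95 mm, axis upright, with a white pointer line on top; it can be gripped across any diameter. The deck ends 1 mm below it; the edge of the plate, 12 mm above the deck, is 47 mm from the knob axis.
- knob_flask_mark (a point): Outer end of the white pointer line on the knob of stirrer_flask, 15 mm from the knob's axis, on its top face. At off it points to the front left (135 degrees from the stirrer's +x, anticlockwise from above).
- knob_beaker (a joint): Angle of the knob of the other stirrer, rad, same sense as knob_flask. To be left alone.
- knob_beaker_mark (a point): Outer end of the pointer line on the knob of the other stirrer, 15 mm from its axis.
- plate_flask (a point): Centre of the top face of the plate of stirrer_flask, 72 mm above the bench.
- plate_beaker (a point): Centre of the top face of the plate of the other stirrer, 72 mm above the bench.
- flask: Clear glass conical flask, 130 mm high, base 82 mm across, tapering to a narrow neck whose rim is 33 mm across; 0.11 kg or thereabouts. Origin: centre of its underside, +z up along its axis. Grip the top of the neck from above: to the touch it is a plain straight cone from base to rim, 12 degrees a side, about 41 mm across 20 mm below the rim.
- mat: Round cork mat, 140 mm across and 8 mm thick, fixed to the bench. Origin: centre of its underside; its top is 8 mm above the origin.
- beaker: Clear glass beaker, 70 mm across, 82 mm high, standing on the plate of the other stirrer. Origin: centre of its underside, +z up.
- jar: White reagent jar with a blue cap, 58 mm across, 118 mm high, standing close in front of stirrer_flask, to the left of its knob (seen from the front). Origin: centre of its underside, +z up. Leave it.
- vial: White vial with a black cap, 36 mm across, 78 mm high, standing in front of stirrer_beaker. Origin: centre of its underside, +z up. Leave it.
- weigh: Low glass weighing bottle with a lid, 36 mm across, 60 mm high, standing in front of stirrer_flask, to the right of its knob (seen from the front). Origin: centre of its underside, +z up. Leave it.
- amber: Brown glass bottle with a white cap, 62 mm across, 172 mm high, standing close in front of the cork mat. Origin: centre of its underside, +z up. Leave it.
There are look-alikes about, which are no part of the job. What is shaped like the flask but red is not meant.

How it is judged:
On the way, in this order (a step that is already met when the one before it is completed fails the run):
1. the knob of the flask's stirrer is at its off stop while the flask still stands on the plate (value of joint knob_flask below 0.09 rad and horizontal distance between flask and plate_flask below 0.03 m and z of flask in the frame of stirrer_flask between 0.066 and 0.08 m), for 0.2 s.
2. the flask stands upright on the cork mat (horizontal distance between flask and mat below 0.028 m and z of flask in the frame of mat between 0.003 and 0.013 m and angle between flask's own z axis and vertical below 0.08 rad and linear speed of flask below 0.02 m/s), for 0.2 s.
At the end, for the whole second after the job is handed in: The knob of the flask's stirrer is within 0.09 rad of its off stop; the flask stands upright (within 0.08 rad) and at rest on the cork mat, its centre within 28 mm of the mat's centre; the beaker still stands on the plate of the other stirrer, within 30 mm of its centre (all of step 2 and value of joint knob_flask below 0.09 rad and horizontal distance between beaker and plate_beaker below 0.03 m and angle between beaker's own z axis and vertical below 0.08 rad); the robot touches nothing.
It fails at once if the other stirrer's knob is turned (its pointer end moves more than 4 mm) (distance of knob_beaker_mark from where it was at the start of the episode above 0.004 m).
It fails at once if the flask is tilted by more than 0.4 rad (angle between flask's own z axis and vertical above 0.4 rad).
It fails at once if the flask leaves the plate before its stirrer is off (not (value of joint knob_flask below 0.15 rad) and (horizontal distance between flask and plate_flask above 0.045 m or z of flask in the frame of stirrer_flask above 0.085 m)).
It fails at once if the flask is set down hard on the mat (more than 60 N) (contact force between flask and mat above 60 N).
It fails at once if the beaker, jar, vial, amber bottle or weighing bottle is shifted by more than 20 mm or tipped (distance of any of beaker, jar, vial, amber, weigh from where it was at the start of the episode above 0.02 m or angle between any of beaker, jar, vial, amber, weigh's own z axis and vertical above 0.3 rad).
It also fails if it takes over 58 s, if anything falls off the work surface, if the arm or the gripper's body presses on something with over 40 N, if the wrist force passes 120 N, or if a joint passes its speed limit or range.

### The arm

A 6-joint arm with a two-finger parallel gripper is mounted at the origin on the work surface; the furniture and walls round the work are solid. World frame = base frame: x ahead of the robot, y to its left, z up, the work surface at z = 0. Lengths are in m, angles in rad, forces in N, time in s.
With the tool pointing down it reaches from about 0.375 to 0.9 m from the base axis. Payload 3.1 kg.
Tool frame: the origin (TCP) lies where the fingers leave the gripper's body, on its centre line; the fingertips stand 70 mm ahead of it and the grasp point (between the pads) lies 51 mm ahead of it; z points along the fingers, y is the line along which they close (so a half turn about z gives the same grasp; the last joint's range is limited). The gripper opens to 87 mm and grips with 3 to 60 N. Pads are 19 mm wide; open, the fingers measure 117 mm over their backs; the gripper's body (75 mm by 190 mm) begins 51 mm behind the grasp point.
Start: joints at [1.159, 0.527, 1.433, -0, 1.181, -0.178], TCP at [0.145, 0.608, 0.292] pointing down, gripper open.
Joint ranges: [-3.08, 3.08], [-0.75, 2.2], [0.22, 2.44], [-1.43, 4.57], [0, 2.65], [-2.85, 2.85]. Speed limits (rad/s): [2.79, 2.79, 3.14, 3.14, 3.14, 3.14].

### API

Orientations are given as a unit quaternion [x, y, z, w].
In Python, from rig import robot gives the robot as it stands.
- The arm moves only by the tool send_rows, never from a script. Its argument "deltas" is text: rows parted by semicolons, each of 7 numbers parted by spaces: the shift along the tool's x, y, z in mm, then the turn, a rotation vector about the tool's x, y, z in degrees, then the opening, from 0 (shut) to 1 (fully open). A call has 1 to 10 rows; each row shifts and turns the commanded pose from where the row before left it, along the tool's axes as they then stand; what a row does not reach is not made up. A row lasts 1/8 s, in which the tool goes at most 62.5 mm and 10.7 degrees, less where a joint would pass 70% of its speed; a pose out of reach is approached as far as the arm can. A call is refused whole if a number of a shift passes 62.5 or a number of a turn 10.7, either way. A call with a gripper value outside its range is refused whole. The fingers move at their own pace and stop on an object; "newtons" is the grip in N (left out, the last holds). Time passes only in rows, so rows that do not move let the fingers close. It gives the time, the measured TCP pose, the force, the opening and the grip force at its end, in the units of the state.
- robot.get_obs(): the state, without advancing time (a new reading comes with each control period).
- robot.camera(name): name is "scene" or "side" or "wrist"; returns a dict with "image" (420x560x3 uint8, red, green, blue), "depth" (420x560 float32, m along the optical axis (not along the pixel's ray), 0 where there is no reading), "fovy" (degrees; the focal length in pixels is half the picture's height over the tangent of half this angle, whatever the lens; pixels are square), "cx", "cy" (the principal point, pixels), "rvec" (rotation vector, rad) and "tvec" (3), from world to camera coordinates, as OpenCV has them. Camera axes: x right, y down, z forward; pixel columns grow to the right and rows downward; lengths in m; the calibration is good to about 2 mm. The wrist camera is an equidistant fisheye: a pixel r from the principal point sees the ray r / f radians off the axis. A picture is of the moment at which its call begins.
- robot.hand_in(): hands the job in; it is judged then, once.
Trained networks look in the newest picture that a camera, given by its name, has taken for a name from the list of things; names that differ only in an ending like _2 or _b are one class to them, and where a whole thing is asked for, a point or a joint stands for the part that bears it (a point fixed in the world has none). Each returns a list of dicts, best first, with "p" (0 to 1); they miss things now and then, are a little off and sometimes report something else, mostly with a low value. They report only what shows in the picture. A call takes as long as a camera call. They do not tell look-alikes from the thing itself.
- robot.find_in(camera, thing): "box" ([left, top, right, bottom] in pixels, round what is visible of it).
- robot.cut_out(camera, thing): "region" (420x560 bool, what is visible of it) and "box" ([left, top, right, bottom] in pixels, round what is visible of it).
The state is a dict: "time": time; "q": joint angles; "joint_velocities": joint speeds; "joint_torque": joint torques, N m; "position": TCP position; "tool_rot": TCP orientation; "ft_force": force on the tool from outside, world axes, zero at the start; "moment": the same for the moment, N m; "grip_width": finger opening in m; "grip_force": force on a finger pad.
Only numpy, scipy, OpenCV 4.12 (cv2) and the standard library are available. Lean on these libraries where they do the work, as an engineer would, in place of code of your own. Each camera call takes 0.05 s, during which the arm holds its last target. There are 200 camera calls.

## Working session

There is one attempt and no reset: what is moved stays moved. The work goes in short steps, Python scripts to look and compute and a tool call to move; the robot and the scene stay as the last step left them, time stands still between calls to the robot, and variables do not carry over. Pictures are saved under pics/ and viewed, at most 10 in all, crops included, and the job is handed in when it is done.

Besides the shell and the picture viewer there is one more tool, called after "Request:" as name(argument=value, ...) on one line, values as JSON. send_rows: Moves the arm, as the interface text tells. Its arguments: {"type":"object","properties":{"deltas":{"type":"string"},"newtons":{"type":"number"}},"required":["deltas"]}

```bash
ls; mkdir -p pics; cat > h.py <<'E'
import numpy as np, cv2
from rig import robot
from scipy.spatial.transform import Rotation as R
def shot(n): return robot.camera(n)
def world(c,m):
    v,u=np.nonzero(m&(c["depth"]>0)); d=c["depth"][v,u]
    f=210/np.tan(np.radians(c["fovy"])/2)
    x=(u-c["cx"])/f;y=(v-c["cy"])/f
    P=np.c_[x*d,y*d,d]
    return (P-np.ravel(c["tvec"]))@cv2.Rodrigues(np.array(c["rvec"],float))[0], np.c_[u,v]
def proj(c,P):
    f=210/np.tan(np.radians(c["fovy"])/2)
    K=np.array([[f,0,c["cx"]],[0,f,c["cy"]],[0,0,1.]])
    return cv2.projectPoints(np.array(P,float).reshape(-1,3),np.array(c["rvec"],float),np.array(c["tvec"],float),K,None)[0].reshape(-1,2)
E
python3 - <<'E'
from h import *
o=robot.get_obs(); print(o["tool_rot"],o["position"])
ims=[]
for n in("scene","side"):
    c=shot(n);ims.append(c["image"]);print(n,c["fovy"],np.round(c["tvec"],2))
    for t in "flask mat beaker jar vial weigh amber stirrer_flask knob_flask".split():
        for r in robot.cut_out(n,t)[:3]:
            P,_=world(c,r["region"])
            if len(P): print(t,round(r["p"],2),np.round(r["box"]).astype(int),np.round(np.median(P,0),3),np.round(np.percentile(P,[2],0),3),np.round(np.percentile(P,[98],0),3))
    cv2.imwrite(f"pics/{n}.png",cv2.resize(c["image"][:,:,::-1],(800,600)))
E
```

```text
pics
[ 1.16651675e-01  9.93172306e-01 -1.03369381e-03 -2.97243058e-04] [0.1445414  0.60744679 0.29129264]
scene 45.944554587255496 [0.04 0.41 0.8 ]
flask 0.91 [253 123 288 186] [0.56  0.034 0.128] [[ 0.54  -0.     0.079]] [[0.591 0.067 0.202]]
flask 0.79 [193 253 234 313] [0.292 0.158 0.058] [[0.27  0.126 0.002]] [[0.364 0.194 0.131]]
mat 0.79 [334 186 397 229] [ 0.546 -0.2    0.009] [[ 0.469 -0.246  0.005]] [[ 0.598 -0.117  0.013]]
beaker 0.87 [143 154 181 202] [0.507 0.257 0.125] [[0.484 0.226 0.08 ]] [[0.552 0.287 0.155]]
jar 0.62 [234 206 263 259] [0.409 0.084 0.08 ] [[0.395 0.058 0.008]] [[0.441 0.112 0.12 ]]
vial 0.6 [127 246 151 276] [0.368 0.301 0.056] [[0.36  0.288 0.01 ]] [[0.386 0.32  0.081]]
weigh 0.66 [278 237 296 260] [0.395 0.005 0.048] [[ 0.388 -0.012  0.007]] [[0.415 0.019 0.06 ]]
amber 0.9 [340 196 374 263] [ 0.389 -0.13   0.113] [[ 0.379 -0.16   0.014]] [[ 0.418 -0.107  0.173]]
stirrer_flask 0.83 [250 157 294 231] [0.496 0.027 0.061] [[ 0.456 -0.02   0.019]] [[0.622 0.084 0.097]]
stirrer_flask 0.46 [340 192 374 260] [ 0.39  -0.13   0.107] [[ 0.379 -0.165  0.004]] [
[... 695 characters left out ...]
4 0.078]] [[0.549 0.29  0.154]]
jar 0.51 [214 165 247 220] [0.578 0.054 0.123] [[0.547 0.023 0.079]] [[0.611 0.071 0.198]]
jar 0.34 [239 226 272 276] [0.518 0.279 0.127] [[0.488 0.224 0.078]] [[0.549 0.29  0.154]]
jar 0.31 [261 200 276 216] [0.484 0.047 0.087] [[ 0.466 -0.023  0.049]] [[0.502 0.055 0.097]]
vial 0.72 [316 275 327 289] [0.386 0.31  0.076] [[0.371 0.298 0.051]] [[0.397 0.318 0.08 ]]
weigh 0.56 [214 164 249 219] [0.579 0.053 0.122] [[ 0.545 -0.009  0.062]] [[0.617 0.072 0.2  ]]
amber 0.6 [281 144 300 199] [ 0.411 -0.115  0.089] [[ 0.383 -0.144  0.009]] [[ 0.439 -0.104  0.171]]
stirrer_flask 0.77 [205 196 276 243] [0.539 0.07  0.06 ] [[ 0.464 -0.009  0.017]] [[0.637 0.093 0.096]]
```

View pics/scene.png

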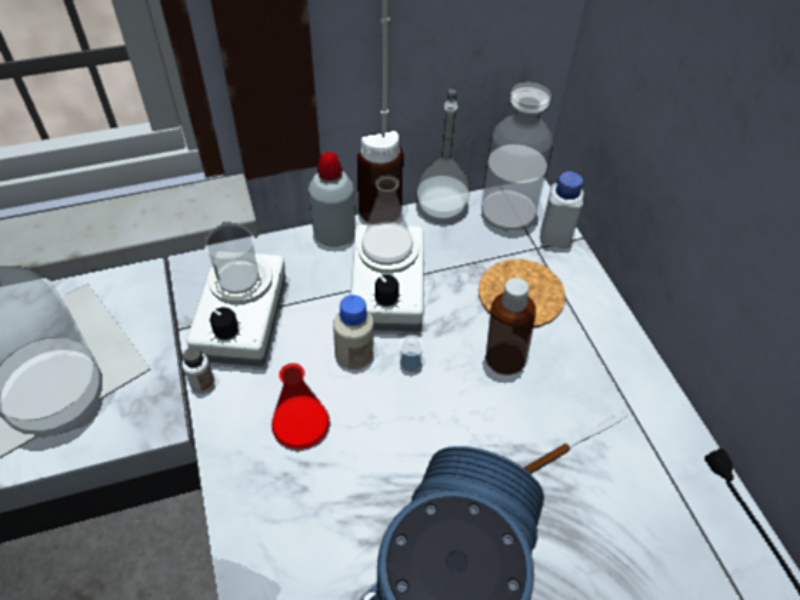

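```bash
python3 - <<'E'
from h import *
c=shot("scene")
m=np.zeros((420,560),bool); m[100:300,100:420]=1
P,uv=world(c,m)
col=c["image"][uv[:,1],uv[:,0]].astype(int).sum(1)
def circ(Q):
    A=np.c_[2*Q[:,:2],np.ones(len(Q))];s=np.linalg.lstsq(A,(Q[:,:2]**2).sum(1),rcond=None)[0]
    return s[:2],np.sqrt(s[2]+s[0]**2+s[1]**2)
# knob top
k=(abs(P[:,2]-.095)<.006)&(np.hypot(P[:,0]-.484,P[:,1]-.038)<.03); 
(a,r)=cv2.minEnclosingCircle(P[k][:,:2].astype(np.float32));print("knob",a,r,k.sum())
# pointer
w=k&(col>360);print("ptr",w.sum(),P[w].mean(0) if w.any() else 0)
# deck rectangle
k=(P[:,2]>.055)&(P[:,2]<.078)&(abs(P[:,0]-.54)<.12)&(abs(P[:,1]-.035)<.08)
print("deck",cv2.minAreaRect(P[k][:,:2].astype(np.float32)),k.sum())
# flask rim
k=(P[:,2]>.190)&(P[:,2]<.206)&(np.hypot(P[:,0]-.57,P[:,1]-.035)<.05);(a,r)=cv2.minEnclosingCircle(P[k][:,:2].astype(np.float32));print("rim",a,r,k.sum())
k=(P[:,2]>.005)&(P[:,2]<.012)&(np.hypot(P[:,0]-.54,P[:,1]+.18)<.1);print("mat",cv2.minEnclosingCircle(P[k][:,:2].astype(np.float32)),k.sum())
im=c["image"][110:270,130:410]
cv2.imwrite("pics/crop.png",cv2.resize(im[:,:,::-1],(800,457),interpolation=cv2.INTER_CUBIC))
E
```

```text
knob (0.4818119704723358, 0.03587399795651436) 0.0191856287419796 211
ptr 29 [0.48959524 0.03670736 0.09565216]
deck ((0.5398852825164795, 0.04458468779921532), (0.23748016357421875, 0.14032775163650513), 0.05854212865233421) 1888
rim (0.5783175230026245, 0.03371693566441536) 0.01768462359905243 153
mat ((0.5517969727516174, -0.18183757364749908), 0.09501735866069794) 1466
```

View pics/crop.png

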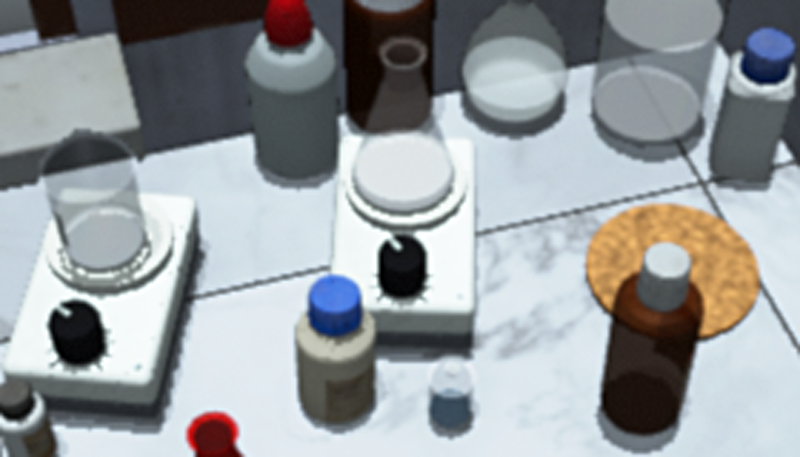

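The candidates are the clear conical flask on the middle stirrer at scene px (270,155), the red look-alike at (213,283) and the round volumetric flask behind at about (310,130). The clear cone on the middle stirrer fits the description, and the crop confirms it. Its knob is at px (271,203), with the pointer to the rear. The beaker's stirrer is on the left and the mat is on the right, behind the amber bottle.

Request:
send_rows(deltas="-43 -44.5 0 0 0 0 0.6;-43 -44.5 0 0 0 0 0.6;-43 -44.5 0 0 0 0 0.6;-43 -44.5 0 0 0 0 0.6;-43 -44.5 0 0 0 0 0.6;-43 -44.5 0 0 0 0 0.6;-43 -44.5 0 0 0 0 0.6;-43 -44.5 0 0 0 0 0.6;-43 -44.5 0 0 0 0 0.6;-21 -22 0 0 0 0 0.6", newtons=40)

```text
time: 2.3
position: [0.4457, 0.0997, 0.2927]
tool_rot: [0.118, 0.993, -0.0, 0.001]
ft_force: [-0.2, -0.1, -0.7]
grip_width: 0.0522
grip_force: 0.0
```

```bash
cat >> h.py <<'E'
def wworld(c,m):
    v,u=np.nonzero(m&(c["depth"]>0)); d=c["depth"][v,u]
    f=210/np.tan(np.radians(c["fovy"])/2)
    dx=u-c["cx"];dy=v-c["cy"];r=np.hypot(dx,dy)+1e-9;t=np.tan(np.minimum(r/f,1.5))
    P=np.c_[dx/r*t*d,dy/r*t*d,d]
    return (P-np.ravel(c["tvec"]))@cv2.Rodrigues(np.array(c["rvec"],float))[0], np.c_[u,v]
def circ(Q):
    A=np.c_[2*Q[:,:2],np.ones(len(Q))];s=np.linalg.lstsq(A,(Q[:,:2]**2).sum(1),rcond=None)[0]
    return s[:2],np.sqrt(s[2]+s[0]**2+s[1]**2)
def pose():
    o=robot.get_obs();x=R.from_quat(o["tool_rot"]).as_matrix()
    print("t",o["time"],"pos",np.round(o["position"],4),"y-dir",np.degrees(np.arctan2(x[1,1],x[0,1])),"z",np.round(x[:,2],3),"q",np.round(o["q"],2),"w",o["grip_width"],o["grip_force"],np.round(o["ft_force"],1))
    return o
E
python3 - <<'E'
from h import *
pose(); c=shot("wrist"); cv2.imwrite("pics/w1.png",c["image"][:,:,::-1]); np.savez("w1.npz",**c)
P,uv=wworld(c,np.ones((420,560),bool)); col=c["image"][uv[:,1],uv[:,0]].astype(int).sum(1)
print(c["fovy"],c["cx"],c["cy"])
for nm,x,y,z,rr in(("knob",.482,.036,.095,.03),("rim",.578,.034,.202,.04),("jar",.42,.085,.118,.05),("weigh",.405,.004,.06,.04),("amber",.41,-.13,.172,.05),("mat",.54,-.18,.008,.1)):
    k=(abs(P[:,2]-z)<.005)&(np.hypot(P[:,0]-x,P[:,1]-y)<rr)
    if k.sum()>5: print(nm,k.sum(),cv2.minEnclosingCircle(P[k][:,:2].astype(np.float32)),P[k].mean(0))
for t in("knob_flask","flask","mat"):
  for r in robot.find_in("wrist",t): print(t,r)
E
```

```text
t 2.3 pos [0.4457 0.0997 0.2927] y-dir 76.41690970674316 z [ 0.002 -0.    -1.   ] q [-0.03  0.3   1.84 -0.    1.   -1.36] w 0.05222676263109872 0.0 [-0.2 -0.1 -0.7]
65.70646984690485 281.8731153617882 212.0860094958343
knob 415 ((0.48394396901130676, 0.036351703107357025), 0.019106540828943253) [0.48172078 0.04497232 0.09433011]
jar 1438 ((0.4295298755168915, 0.0843958929181099), 0.01895434968173504) [0.42868414 0.08441711 0.11743793]
weigh 91 ((0.40661531686782837, 0.0022192886099219322), 0.006106700748205185) [0.40613169 0.00203469 0.05908821]
amber 356 ((0.4079984426498413, -0.13366958498954773), 0.015933003276586533) [ 0.40322145 -0.13327554  0.17088554]
knob_flask {'box': [210.2, 227.4, 249.5, 267.5], 'p': 0.7}
flask {'box': [220.1, 299.6, 290.7, 323.4], 'p': 0.63}
flask {'box': [267.2, 16.3, 341.7, 96.8], 'p': 0.62}
```

View pics/w1.png

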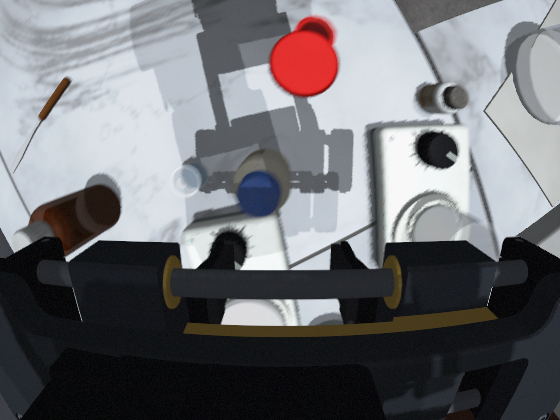

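The wrist view shows the knob at (230,247), the jar at (260,190) and the weighing bottle at (188,178). The gripper body's long side has to stay away from the flask, so I'll turn the knob in two strokes, with the finger line swinging from about 52° to 127°.

Request:
send_rows(deltas="-26 -26.4 0 0 0 0 0.55;-26 -26.4 0 0 0 0 0.55;0 0 0 0 0 8.1 0.55;0 0 0 0 0 8.1 0.55;0 0 0 0 0 8.1 0.55;0 0 35 0 0 0 0.55;0 0 35 0 0 0 0.55;0 0 0 0 0 0 0.55;0 0 0 0 0 0 0.55")

```text
time: 3.62
position: [0.4823, 0.0399, 0.2231]
tool_rot: [0.322, 0.947, 0.0, 0.0]
ft_force: [0.6, -0.2, 0.2]
grip_width: 0.0478
grip_force: 0.0
```

```bash
python3 - <<'E'
from h import *
pose(); c=shot("scene"); 
P,uv=world(c,np.ones((420,560),bool)); col=c["image"][uv[:,1],uv[:,0]].astype(int).sum(1)
for a in range(-30,61,15): print(a,proj(c,[.4838+.015*np.cos(np.radians(a)),.0363+.015*np.sin(np.radians(a)),.095]))
print(proj(c,[.4838,.0363,.095]))
im=c["image"][130:240,220:380]
cv2.imwrite("pics/c2.png",cv2.resize(im[:,:,::-1],(800,550),interpolation=cv2.INTER_CUBIC))
E
```

```text
t 3.625 pos [0.4823 0.0399 0.2231] y-dir 52.38791019194241 z [ 0.001  0.    -1.   ] q [-0.15  0.45  1.85  0.    0.84 -1.06] w 0.0478084396434853 0.0 [ 0.6 -0.2  0.2]
-30 [[273.74137879 193.04694251]]
-15 [[271.9888213  192.53709613]]
0 [[270.12701187 192.38847596]]
15 [[268.27953294 192.61073849]]
30 [[266.5691253  193.18957981]]
45 [[265.11015471 194.0874915 ]]
60 [[264.00140134 195.24581092]]
[[270.34547799 197.87850626]]
```

View pics/c2.png

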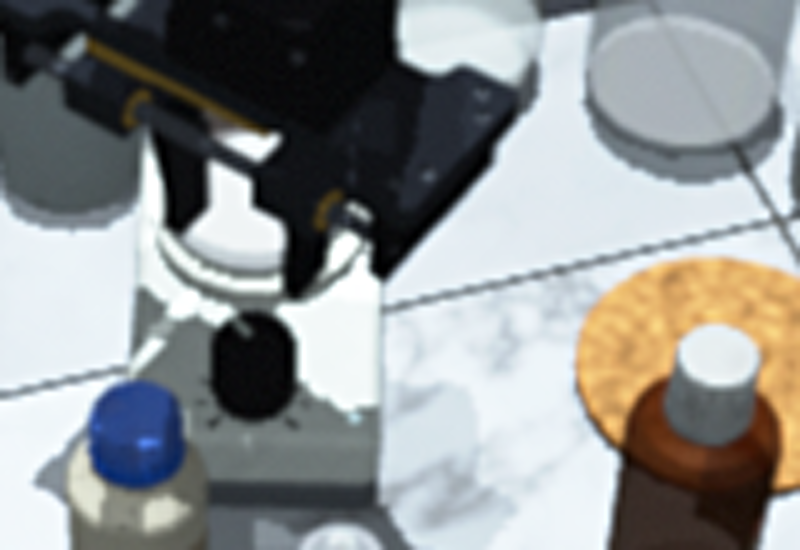

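The pointer end is at crop (233,315), which puts it about 30° from world x, so the knob is at about 1.8 rad. Next I correct the position, go down and grip.

Request:
send_rows(deltas="-3.4 -1.9 0 0 0 0 0.55;0 0 26 0 0 0 0.55;0 0 26 0 0 0 0.55;0 0 26 0 0 0 0.55;0 0 0 0 0 0 0.55;0 0 0 0 0 0 0;0 0 0 0 0 0 0;0 0 0 0 0 0 0;0 0 0 0 0 0 0", newtons=25)

```text
time: 4.8
position: [0.4846, 0.0354, 0.1454]
tool_rot: [0.323, 0.946, 0.0, 0.001]
ft_force: [-0.0, -0.5, 6.6]
grip_width: 0.0351
grip_force: 25.0
```

Request:
send_rows(deltas="0 0 0 0 0 -10 0;0 0 0 0 0 -10 0;0 0 0 0 0 -10 0;0 0 0 0 0 -10 0;0 0 0 0 0 -10 0;0 0 0 0 0 -10 0;0 0 0 0 0 -10 0;0 0 0 0 0 -4 0;0 0 0 0 0 0 0")

```text
time: 5.92
position: [0.4845, 0.0365, 0.1454]
tool_rot: [-0.311, 0.95, 0.0, 0.002]
ft_force: [0.8, 7.1, 7.5]
grip_width: 0.0352
grip_force: 25.0
```

```bash
python3 -c "
from h import *
o=pose();print(o['moment'])"
```

```text
t 5.925 pos [0.4845 0.0365 0.1454] y-dir 126.26654402875866 z [ 0.003  0.002 -1.   ] q [-0.16  0.59  1.9   0.    0.64 -2.36] w 0.03523704975012298 25.00243306159973 [0.8 7.1 7.5]
[ 1.17788111 -0.09762215  0.05120966]
```

Request:
send_rows(deltas="0 0 0 0 0 0 0.55;0 0 0 0 0 0 0.55;0 0 0 0 0 10 0.55;0 0 0 0 0 10 0.55;0 0 0 0 0 10 0.55;0 0 0 0 0 10 0.55;0 0 0 0 0 10 0.55;0 0 0 0 0 10 0.55;0 0 0 0 0 10 0.55;0 0 0 0 0 4 0.55")

```text
time: 7.18
position: [0.4834, 0.0352, 0.144]
tool_rot: [0.325, 0.946, -0.0, -0.0]
ft_force: [-0.2, 0.6, 0.3]
grip_width: 0.048
grip_force: 0.0
```

Request:
send_rows(deltas="0 0 0 0 0 0 0.55;0 0 0 0 0 0 0;0 0 0 0 0 0 0;0 0 0 0 0 0 0;0 0 0 0 0 -9 0;0 0 0 0 0 -9 0;0 0 0 0 0 -9 0;0 0 0 0 0 -5 0;0 0 0 0 0 -5 0;0 0 0 0 0 -5 0")

```text
time: 8.43
position: [0.4845, 0.036, 0.1442]
tool_rot: [-0.037, 0.999, 0.001, 0.001]
ft_force: [3.8, 5.0, -3.1]
grip_width: 0.0355
grip_force: 25.0
```

```bash
python3 -c "
from h import *
o=pose();print(o['moment'])"
```

```text
t 8.425 pos [0.4845 0.036  0.1442] y-dir 94.24129414904505 z [ 0.002  0.002 -1.   ] q [-0.16  0.59  1.9   0.    0.64 -1.8 ] w 0.03550532247394998 25.000620782375336 [ 3.8  5.  -3.1]
[ 0.81333385 -0.72727675 -0.55109931]
```

The yaw moment has risen to 0.55 N m, so the knob is against its stop. I'll turn a little further, release and go up.

Request:
send_rows(deltas="0 0 0 0 0 -5 0;0 0 0 0 0 -5 0;0 0 0 0 0 0 0;0 0 0 0 0 0 0.55;0 0 0 0 0 0 0.55;0 0 -40 0 0 0 0.55;0 0 -50 0 0 0 0.6;0 0 -50 0 0 0 0.7;0 0 0 0 0 0 0.8")

```text
time: 9.55
position: [0.4856, 0.0348, 0.288]
tool_rot: [-0.125, 0.992, -0.002, 0.004]
ft_force: [-0.4, -0.2, -0.3]
grip_width: 0.0637
grip_force: 0.0
```

```bash
python3 - <<'E'
from h import *
pose(); c=shot("scene"); s=shot("side")
P,uv=world(c,np.ones((420,560),bool))
for a in (105,120,135,150): print(a,(proj(c,[.484+.015*np.cos(np.radians(a)),.0363+.015*np.sin(np.radians(a)),.095])-[250,180])*10,(proj(s,[.484+.015*np.cos(np.radians(a)),.0363+.015*np.sin(np.radians(a)),.095])-[248,186])*10)
ims=[c["image"][180:220,250:290],s["image"][186:226,248:288]]
cv2.imwrite("pics/c3.png",cv2.resize(np.hstack(ims)[:,:,::-1],(800,400),interpolation=cv2.INTER_CUBIC))
# rim from both cams
for n,cc in(("scene",c),("side",s)):
    P,uv=world(cc,np.ones((420,560),bool))
    k=(P[:,2]>.193)&(P[:,2]<.206)&(np.hypot(P[:,0]-.578,P[:,1]-.034)<.035)
    if k.sum()>8: print("rim",n,k.sum(),cv2.minEnclosingCircle(P[k][:,:2].astype(np.float32)),P[k].mean(0))
    im=cc["image"][uv[:,1],uv[:,0]].astype(int)
    k=(P[:,2]>.002)&(P[:,2]<.014)&(np.hypot(P[:,0]-.54,P[:,1]+.18)<.1)&(im[:,0]-im[:,2]>60)
    Q=P[k][:,:2].astype(np.float32);print("mat",n,k.sum(),cv2.minEnclosingCircle(Q),cv2.fitEllipse(cv2.convexHull(Q)),Q.min(0),Q.max(0))
    k=(P[:,2]>.166)&(P[:,2]<.18)&(np.hypot(P[:,0]-.41,P[:,1]+.133)<.04); print("amber",n,k.sum(),cv2.minEnclosingCircle(P[k][:,:2].astype(np.float32)) if k.sum() else 0)
E
```

```text
t 9.55 pos [0.4856 0.0348 0.288 ] y-dir 104.31362802399279 z [ 0.009 -0.002 -1.   ] q [-0.16  0.35  1.78 -0.    1.01 -1.98] w 0.06366990740355274 0.0 [-0.4 -0.2 -0.3]
105 [[133.98631879 193.8345167 ]] [[205.94973431 192.1985282 ]]
120 [[141.6269306  207.14680364]] [[219.88475195 188.40459565]]
135 [[153.53815776 218.51561098]] [[231.58648285 182.86042032]]
150 [[168.91496221 227.14027811]] [[240.25366046 175.96143295]]
rim scene 56 ((0.5788049697875977, 0.03354132920503616), 0.016214990988373756) [0.58347048 0.03286708 0.19853393]
mat scene 1440 ((0.5343324542045593, -0.18350911140441895), 0.07122042030096054) ((0.5338842272758484, -0.1822495311498642), (0.13697174191474915, 0.14028553664684296), 68.4540023803711) [ 0.46627393 -0.25047103] [ 0.6012152  -0.11334997]
amber scene 196 ((0.4069368541240692, -0.1344720721244812), 0.01599149964749813)
rim side 76 ((0.5783678889274597, 0.03226495534181595), 0.018253734335303307) [0.57841495 0.03246477 0.19834257]
mat side 570 ((0.5346636772155762, -0.18033574521541595), 0.07010848820209503) ((0.5227829813957214, -0.18398472666740417), (0.10408703982830048, 0.1446606069803238), 13.377553939819336) [ 0.46913582 -0.24733034] [ 0.57048273 -0.11138607]
amber side 42 ((0.4064784049987793, -0.1326504796743393), 0.017133114859461784)
```

View pics/c3.png

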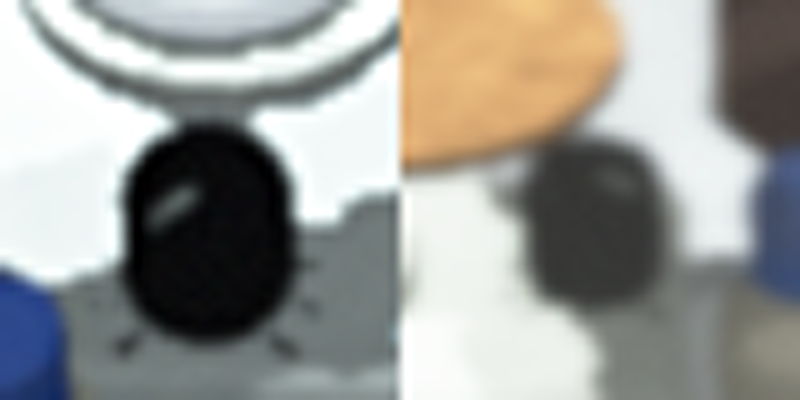

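The pointer end is at crop (150,222), about 135°, so the knob is off. Before the flask move I check clearances around the flask and the mat.

```bash
python3 - <<'E'
from h import *
c=dict(np.load("w1.npz")); C=-cv2.Rodrigues(c["rvec"])[0].T@c["tvec"].ravel(); print("cam",C,"rel",C-np.array([.4457,.0997,.2927]))
s=shot("side");c=shot("scene")
for n,cc in(("scene",c),("side",s)):
    P,uv=world(cc,np.ones((420,560),bool))
    for nm,z0,x0,x1,y0,y1 in(("flaskside",.15,.62,.72,-.09,.16),("mat",.09,.46,.66,-.32,-.06)):
        k=(P[:,2]>z0)&(P[:,2]<.4)&(P[:,0]>x0)&(P[:,0]<x1)&(P[:,1]>y0)&(P[:,1]<y1)
        print(n,nm,k.sum())
        if k.sum()>3: print(np.percentile(P[k],[1,50,99],0).round(3))
E
```

```text
cam [0.37818427 0.11575075 0.38516439] rel [-0.06751573  0.01605075  0.09246439]
scene flaskside 2752
[[0.678 0.074 0.155]
 [0.709 0.132 0.268]
 [0.72  0.159 0.394]]
scene mat 2127
[[ 0.472 -0.32   0.092]
 [ 0.641 -0.314  0.23 ]
 [ 0.66  -0.062  0.398]]
side flaskside 78
[[0.663 0.114 0.15 ]
 [0.671 0.128 0.162]
 [0.679 0.138 0.172]]
side mat 1417
[[ 0.608 -0.32   0.093]
 [ 0.641 -0.315  0.244]
 [ 0.659 -0.234  0.397]]
```

Request:
send_rows(deltas="0 0 -10 0 0 7.1 0.85;0 0 0 0 0 7.1 0.85;-31 0 0 0 0 0 0.85;-31 0 0 0 0 0 0.85;-31 0 0 0 0 0 0.85;0 0 0 0 0 0 0.85;0 0 0 0 0 0 0.85")

```text
time: 10.62
position: [0.5751, 0.0357, 0.2925]
tool_rot: [-0.001, 1.0, 0.0, -0.002]
ft_force: [-0.1, 0.3, -0.8]
grip_width: 0.0738
grip_force: 0.0
```

```bash
python3 -c "
from h import *
o=pose()"
```

```text
t 10.625 pos [0.5751 0.0357 0.2925] y-dir 90.1065232706629 z [-0.005  0.    -1.   ] q [-0.13  0.46  1.55 -0.    1.13 -1.7 ] w 0.0737841633497259 0.0 [-0.1  0.3 -0.8]
```

Request:
send_rows(deltas="-3.4 -2.7 0 0 0 0 0.85;0 0 20 0 0 0 0.85;0 0 20 0 0 0 0.85;0 0 20 0 0 0 0.85;0 0 0 0 0 0 0.85;0 0 0 0 0 0 0;0 0 0 0 0 0 0;0 0 0 0 0 0 0;0 0 0 0 0 0 0;0 0 0 0 0 0 0", newtons=20)

```text
time: 11.88
position: [0.5803, 0.0331, 0.2348]
tool_rot: [-0.001, 1.0, 0.0, 0.0]
ft_force: [-0.1, 1.2, 2.1]
grip_width: 0.0455
grip_force: 19.9
```

Request:
send_rows(deltas="0 0 -5 0 0 0 0;0 0 -10 0 0 0 0;0 0 -15 0 0 0 0;0 0 -20 0 0 0 0;0 0 -20 0 0 0 0;0 0 0 0 0 0 0;0 0 0 0 0 0 0", newtons=30)

```text
time: 12.75
position: [0.5797, 0.033, 0.3041]
tool_rot: [-0.001, 1.0, 0.0, -0.0]
ft_force: [0.0, 0.3, -0.8]
grip_width: 0.0448
grip_force: 29.4
```

```bash
python3 - <<'E'
from h import *
pose(); c=shot("scene");s=shot("side")
im=np.hstack([c["image"][80:220,200:340],s["image"][110:250,160:300]])
cv2.imwrite("pics/c4.png",cv2.resize(im[:,:,::-1],(800,400),interpolation=cv2.INTER_CUBIC))
E
```

```text
t 12.75 pos [0.5797 0.033  0.3041] y-dir 90.10438191545451 z [-0.001  0.    -1.   ] q [-0.14  0.45  1.53 -0.    1.16 -1.71] w 0.04481702187637303 29.358882462547626 [ 0.   0.3 -0.8]
```

View pics/c4.png

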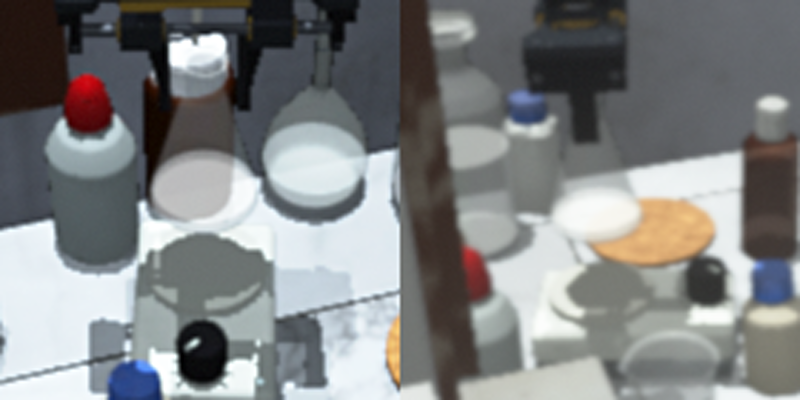

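The flask is held upright and clear of the plate, at left crop (205,190), and the pointer is still at off. Now I carry it to the mat.

Request:
send_rows(deltas="4 -20 0 0 0 0 0;8 -40 0 0 0 0 0;8 -40 0 0 0 0 0;8 -40 0 0 0 0 0;8 -40 0 0 0 0 0;8 -34.5 0 0 0 0 0;0 0 0 0 0 0 0;0 0 0 0 0 0 0;0 0 0 0 0 0 0")

```text
time: 13.98
position: [0.5363, -0.1809, 0.3041]
tool_rot: [-0.001, 1.0, 0.0, -0.0]
ft_force: [-0.4, 1.1, -1.2]
grip_width: 0.0448
grip_force: 29.4
```

```bash
python3 - <<'E'
from h import *
pose(); s=shot("side")
for r in robot.cut_out("side","flask")[:2]:
    P,_=world(s,r["region"]); print(r["p"],r["box"],np.percentile(P,[2,50,98],0).round(3))
E
```

```text
t 13.975 pos [ 0.5363 -0.1809  0.3041] y-dir 90.16232085513509 z [-0.001  0.    -1.   ] q [-0.52  0.43  1.57  0.    1.14 -2.1 ] w 0.044848149268477196 29.359578996081837 [-0.4  1.1 -1.2]
0.97 [231.4, 119.0, 261.8, 156.0] [[ 0.501 -0.176  0.147]
 [ 0.534 -0.157  0.181]
 [ 0.568 -0.142  0.23 ]]
0.91 [326.3, 212.0, 358.1, 271.6] [[0.282 0.148 0.011]
 [0.316 0.177 0.064]
 [0.344 0.193 0.129]]
```

Request:
send_rows(deltas="0 0 30 0 0 0 0;0 0 35 0 0 0 0;0 0 30 0 0 0 0;0 0 20 0 0 0 0;0 0 6 0 0 0 0;0 0 3 0 0 0 0;0 0 2 0 0 0 0;0 0 2 0 0 0 0;0 0 0 0 0 0 0")

```text
time: 15.2
position: [0.5366, -0.1817, 0.1766]
tool_rot: [-0.001, 1.0, -0.0, 0.0]
ft_force: [0.0, -0.1, 0.1]
grip_width: 0.0446
grip_force: 29.4
```

Request:
send_rows(deltas="0 0 1.5 0 0 0 0;0 0 1 0 0 0 0;0 0 1 0 0 0 0;0 0 1 0 0 0 0;0 0 0 0 0 0 0")

```text
time: 15.82
position: [0.5364, -0.1816, 0.1716]
tool_rot: [-0.001, 1.0, 0.0, -0.0]
ft_force: [-0.3, -0.6, -1.0]
grip_width: 0.0448
grip_force: 29.4
```

Request:
send_rows(deltas="0 0 0.7 0 0 0 0;0 0 0.7 0 0 0 0;0 0 0 0 0 0 0")

```text
time: 16.2
position: [0.5366, -0.1817, 0.1708]
tool_rot: [-0.001, 1.0, -0.0, 0.0]
ft_force: [-0.7, -0.1, 3.0]
grip_width: 0.045
grip_force: 29.7
```

The wrist reads 3 N up, so the flask is on the mat. I open and retreat straight up.

Request:
send_rows(deltas="0 0 0 0 0 0 0.6;0 0 0 0 0 0 0.85;0 0 0 0 0 0 0.85;0 0 0 0 0 0 0.85;0 0 -20 0 0 0 0.85;0 0 -40 0 0 0 0.85;0 0 -50 0 0 0 0.85;0 0 -30 0 0 0 0.85;0 0 0 0 0 0 0.85;0 0 0 0 0 0 0.85")

```text
time: 17.45
position: [0.5358, -0.1812, 0.3092]
tool_rot: [-0.001, 1.0, 0.001, -0.001]
ft_force: [0.3, -0.3, -0.7]
grip_width: 0.0735
grip_force: 0.0
```

```bash
python3 - <<'E'
from h import *
pose(); c=shot("scene");s=shot("side")
for n,cc in(("scene",c),("side",s)):
    P,uv=world(cc,np.ones((420,560),bool))
    k=(P[:,2]>.128)&(P[:,2]<.143)&(np.hypot(P[:,0]-.534,P[:,1]+.182)<.035)
    if k.sum()>5: print(n,k.sum(),cv2.minEnclosingCircle(P[k][:,:2].astype(np.float32)))
im=np.hstack([c["image"][110:270,230:430],s["image"][90:250,180:380]])
cv2.imwrite("pics/c5.png",cv2.resize(im[:,:,::-1],(800,320),interpolation=cv2.INTER_CUBIC))
E
```

```text
t 17.45 pos [ 0.5358 -0.1812  0.3092] y-dir 90.1035990774113 z [-0.002  0.001 -1.   ] q [-0.52  0.43  1.56  0.    1.15 -2.1 ] w 0.07350990687033856 0.0 [ 0.3 -0.3 -0.7]
scene 127 ((0.5348421931266785, -0.18126894533634186), 0.019273804500699043)
side 64 ((0.5372238755226135, -0.1825914829969406), 0.02014077641069889)
```

View pics/c5.png

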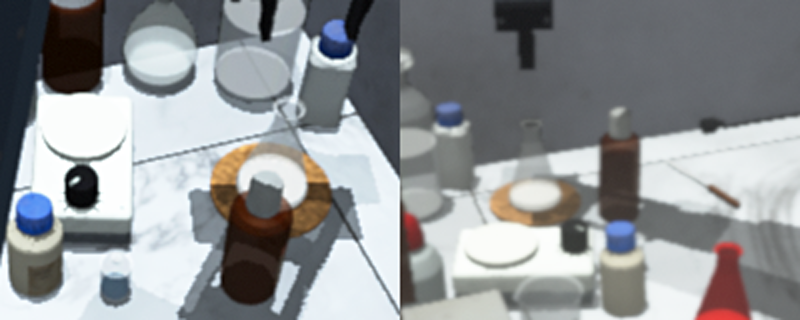

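The flask stands upright in the middle of the mat at left crop (275,180). The knob is still at off at (80,187), the other things are where they were, and the gripper is clear.

```bash
python3 -c "
from rig import robot
print(robot.hand_in())"
```

```text
the job is handed in; nothing more can be done
None
```

The job is handed in, with no verdict returned: the flask's stirrer knob was turned to its off stop first, then the flask was set upright within a few millimetres of the cork mat's centre; nothing else was seen to move, though the beaker's stirrer was not in the last pictures I viewed.

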